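# Tap the instrument's clamp wedge home

## Robot

A 6-joint arm with a two-finger parallel gripper is mounted at the origin on the work surface. World frame = base frame: x ahead of the robot, y to its left, z up, the work surface at z = 0. Lengths are in m, angles in rad, forces in N, time in s.
With the tool pointing down it reaches from about 0.275 to 0.875 m from the base axis. Payload 12.5 kg.
Tool frame: the origin (TCP) lies at the very end of the fingers, on their centre line; the grasp point (between the pads) lies 19 mm behind it; z points along the fingers, y is the line along which they close (so a half turn about z gives the same grasp; the last joint's range is limited). The gripper opens to 85 mm and grips with 20 to 120 N. Pads are 22 mm wide; open, the fingers measure 114 mm over their backs; the gripper's body (76 mm by 85 mm) begins 54 mm behind the grasp point. The pads swing forward as they close: fully open they stand 13 mm farther back than shut.
Start: joints at [-1.381, 0.351, 1.652, -0, 1.139, -0.085], TCP at [0.149, -0.529, 0.231] pointing down, gripper open.
Joint ranges: [-2.75, 2.75], [-0.79, 2.1], [0.01, 2.65], [-1.57, 4.71], [0.07, 3.14], [-2.87, 2.87]. Speed limits (rad/s): [2.22, 2.22, 2.79, 3.14, 3.14, 3.14].

## Interface

Orientations are given as a 3x3 rotation matrix whose columns are the frame's x, y, z axes.
In Python, from bench import manip gives the robot as it stands. Calls block until the motion is done:
- manip.move_ptp(position, orientation): joint-space move of the TCP to a pose.
- manip.move_l(position, attitude=None, max_speed=0.15): straight line of the TCP; attitude=None keeps the orientation; max_speed is the mean speed in m/s.
- manip.move_j(angles): joint-space move.
- manip.set_gripper(opening, effort=None): opening from 0.0 (shut) to 1.0 (fully open); effort is the grip in N (None keeps the last); returns when the fingers have stopped.
- manip.dwell(seconds).
- manip.inverse_kinematics(position, orientation): joint angles nearest the present ones, or None.
- manip.grab_frame(name): name is "scene" or "top" or "wrist"; returns (picture, depth): 420x560x3 uint8, red, green, blue; 420x560 float32, m along the optical axis (not along the pixel's ray), 0 where there is no reading.
- manip.get_calibration(name): a dict with "camera_matrix" (3x3 intrinsics, pixels), "k1" (the pictures are not rectified: a ray, as slopes to the right and down, at radius r is drawn at 1 + k1 r^2 times it, then the intrinsics apply), "R" (3x3) and "t" (3): a world point X has camera coordinates R X + t. Camera axes: x right, y down, z forward; pixel columns grow to the right and rows downward; lengths in m; the calibration is good to about 2 mm. A picture is of the moment at which its call begins: read the wrist's pose just before it. get_calibration takes no time and is no camera call; for the wrist camera it gives the pose at the moment of the call.
A pose or a line that the arm cannot do raises manip.Unreachable and nothing moves.
- manip.sign_off(): hands the job in; it is judged then, once.
Trained networks look in the newest picture that a camera, given by its name, has taken for a name from the list of things; names that differ only in an ending like _2 or _b are one class to them, and where a whole thing is asked for, a point or a joint stands for the part that bears it (a point fixed in the world has none). Each returns a list of dicts, best first, with "confidence" (0 to 1); they miss things now and then, are a little off and sometimes report something else, mostly with a low value. They report only what shows in the picture. A call takes as long as a camera call. They do not tell look-alikes from the thing itself.
- manip.look_for(camera, name): "at" ([x, y, z] in m, in world coordinates, good to about 4 mm: the middle of the surface that is visible of it).
Readings, each from a call of its own:
- manip.current_time(): time.
- manip.current_qpos(): joint angles.
- manip.current_joint_vel(): joint speeds.
- manip.current_joint_torque(): joint torques, N m.
- manip.current_ee_pos(): TCP position.
- manip.current_tcp_rot(): TCP orientation.
- manip.current_force(): force on the tool from outside, world axes, zero at the start.
- manip.current_ft_torque(): the same for the moment, N m.
- manip.current_grip_width(): opening from 0.0 (shut) to 1.0 (fully open).
- manip.current_grip_force(): force on a finger pad.
Only numpy, scipy, OpenCV 4.12 (cv2) and the standard library are available. Lean on these libraries where they do the work, as an engineer would, in place of code of your own. Each camera call takes 0.05 s, during which the arm holds its last target. There are 200 camera calls.

## Task

Pick up the mallet by its handle and drive the steel wedge down its sloping clamp guide in a series of short taps, about a centimetre each, striking squarely along the slope and drawing the mallet clear back between taps, until its head sits against the bridge. Then draw back and give it one more firm tap to prove that it is tight, and lay the mallet flat on the grey mat again without dropping it. Move the wedge with the mallet only, and leave the other things on the bench where they are.

Things in the scene. Friction and masses are not known exactly. Their poses are not given: they have to be found in the camera images.
- mallet: Soft-faced mallet lying flat on the mat, 0.24 to 0.48 kg. Square head 96 mm long with two equal light end faces 44 x 40 mm; wooden handle 22 mm across, 26 mm high. Origin: centre of the head, 20 mm above the mat. x: along the handle towards the head (handle from x = -22 to -195 mm); y: along the head, faces at y = +-48 mm; z: up as it lies. Gripping at x = -85 mm leaves room when striking.
- wedge (a joint): How far the steel wedge has been driven, m: starts between 0 and 0.014, fully home at 0.036, where its square head meets the aluminium bridge and it stops dead. It slides stiffly (6 to 8 N, a little more when moved quickly) and stays where it is left.
- wedge_face (a point): Centre of the struck 40 x 40 mm outer face of the wedge's head (20 mm long), at the upper end of the guide; moves with the wedge; 125 mm above the bench when home, up to 143 mm at the start. y: driving direction, 30 degrees down from level; x: level, from the robot side to the instrument; z: square to both, up. Space at x below -25 mm (robot side) and before the face (y below 0) is free.
- clamp: Instrument (cream housing on a dark 290 x 340 x 14 mm plate, up to 161 mm high) with a 46 mm wide sloping aluminium wedge guide and bridge on its robot side; fixed. Origin: on the bench under the guide; x towards the housing, y the level direction of driving, z up. The housing begins at x = 35 mm (y -5 to 205 mm); a 90 mm high detector stands at x 130 to 230, y -80 to -10 mm.
- mat: Grey tool mat 300 (x) x 200 (y) x 4 mm on the bench, fixed. Origin: centre of its underside; z up.
- screwdriver: Screwdriver with green handle, lying. A bystander: leave it alone. Origin: its underside (tools: on the bench).
- tape: Roll of black tape, 84 mm across, 22 mm high. A bystander: leave it alone. Origin: its underside (tools: on the bench).
- white_roll: White roll, 76 mm across, 60 mm high. A bystander: leave it alone. Origin: its underside (tools: on the bench).
- jar: Amber jar 60 mm across, 75 mm high. A bystander: leave it alone. Origin: its underside (tools: on the bench).
- solvent: White bottle 66 mm across, 120 mm high. A bystander: leave it alone. Origin: its underside (tools: on the bench).
- spanner: Steel spanner, lying. A bystander: leave it alone. Origin: its underside (tools: on the bench).
- slides: Cardboard box 80 x 100 x 30 mm. A bystander: leave it alone. Origin: its underside (tools: on the bench).
Not all that is in view belongs to the job. Leave any green look-alike of the mallet alone.

How it is judged:
On the way, in this order (a step that is already met when the one before it is completed fails the run):
1. the mallet is lifted off the mat in the gripper (height (world z) of mallet above 0.06 m and contact force between the fingers and mallet above 1 N), for 0.1 s.
2. after a short tap the wedge has gone at least 4 mm further in, is still at least 5 mm short of home, and the mallet is drawn back about 1 cm or more (distance of wedge_face from where it was at the start of the episode above 0.004 m and value of joint wedge below 0.031 m and distance between mallet and wedge_face above 0.058 m), for 0.05 s.
3. the wedge has been driven home (within 2 mm) (value of joint wedge above 0.034 m), for 0.05 s.
4. the mallet is drawn back about 1 cm or more and the wedge stays home (value of joint wedge above 0.034 m and distance between mallet and wedge_face above 0.058 m), for 0.05 s.
5. one more tap of at least 4 N on the seated wedge (value of joint wedge above 0.034 m and contact force between mallet and wedge above 4 N).
At the end, for the whole second after the job is handed in: The wedge is within 2 mm of home, and the mallet lies flat (within 7 degrees) and still on the mat, its head's centre over the mat at least 10 mm inside the edge (value of joint wedge above 0.034 m and z of mallet in the frame of mat between 0.018 and 0.03 m and angle between the z axis of mallet and the z axis of mat, either way round below 0.12 rad and linear speed of mallet below 0.02 m/s and x of mallet in the frame of mat between -0.14 and 0.14 m and y of mallet in the frame of mat between -0.09 and 0.09 m); the robot touches nothing.
It fails at once if the mallet presses on the wedge more than 20 degrees off the wedge's line (contact force between mallet and wedge above 1 N and angle between the y axis of mallet and the y axis of wedge_face, either way round above 0.35 rad).
It fails at once if the gripper or arm pushes the wedge itself (contact force between any of the fingers, the arm and wedge above 1 N).
It fails at once if the mallet is dropped or thrown (faster than 0.6 m/s out of the fingers, a fall of about 2 cm) (contact force between the fingers and mallet below 0.05 N and linear speed of mallet above 0.6 m/s).
It fails at once if a bystander is moved more than 20 mm (distance of any of screwdriver, tape, white_roll, jar, solvent, spanner, slides from where it was at the start of the episode above 0.02 m).
It also fails if it takes over 61 s, if anything falls off the work surface, if the arm or the gripper's body presses on something with over 40 N, if the wrist force passes 120 N, or if a joint passes its speed limit or range.

## Working session

There is one attempt and no reset: what is moved stays moved. The work goes in short steps, each a Python script; the robot and the scene stay as the last script left them, time stands still between calls to the robot, and variables do not carry over. Pictures are saved under pics/ and viewed, at most 10 in all, crops included, and the job is handed in when it is done.

```bash
mkdir -p pics; ls; python3 - <<'E'
from bench import manip
import cv2,numpy as np
for c in ("top","scene"):
    p,d=manip.grab_frame(c); cv2.imwrite(f"pics/{c}0.png",p[...,::-1]); np.savez(f"{c}0.npz",p=p,d=d)
    for n in ("mallet","wedge_face","clamp","mat"):
        for r in manip.look_for(c,n)[:3]: print(c,n,np.round(r["at"],3),round(r["confidence"],2))
    k=manip.get_calibration(c); print(k)
print(manip.current_time())
E
```

```text
pics
top mallet [ 0.611 -0.306  0.035] 0.79
top mallet [ 0.572 -0.526  0.009] 0.74
top mallet [ 0.229 -0.384  0.04 ] 0.59
top wedge_face [0.61  0.037 0.132] 0.62
top mat [ 0.553 -0.28   0.004] 0.65
top mat [0.453 0.278 0.063] 0.61
top mat [ 0.403 -0.044  0.022] 0.47
{'camera_matrix': array([[535.86377244,   0.        , 280.62595133],
       [  0.        , 535.86377244, 204.10444388],
       [  0.        ,   0.        ,   1.        ]]), 'k1': -0.04491492783539686, 'R': array([[ 5.30365502e-03, -9.99985342e-01,  1.08938463e-03],
       [-9.80703197e-01, -5.41428656e-03, -1.95427546e-01],
       [ 1.95430579e-01, -3.18827086e-05, -9.80717537e-01]]), 't': array([-0.01479233,  0.5211097 ,  1.53598339])}
scene mallet [ 0.209 -0.353  0.038] 0.9
scene mallet [ 0.621 -0.301  0.039] 0.83
scene mallet [ 0.561 -0.522  0.004] 0.3
scene wedge_face [0.622 0.042 0.128] 0.9
scene clamp [0.82  0.166 0.096] 0.95
scene mat [ 0.578 -0.268  0.005] 0.62
{'camera_matrix': array([[481.4789939 ,   0.        , 284.58962021],
       [  0.        , 481.4789939 , 204.77028089],
       [  0.        ,   0.        ,   1.        ]]), 'k1': -0.10956225771560141, 'R': array([[-0.4426922 ,  0.89666954, -0.00271159],
       [ 0.54096979,  0.26466652, -0.7983128 ],
       [-0.7151051 , -0.35487373, -0.60223694]]), 't': array([ 0.24615454, -0.19489331,  1.96391967])}
0.5
```

View pics/top0.png

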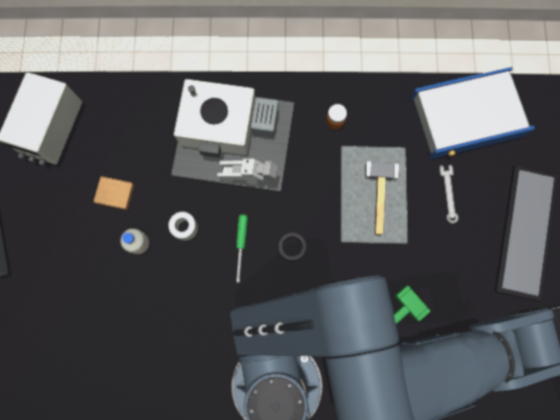

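View pics/scene0.png

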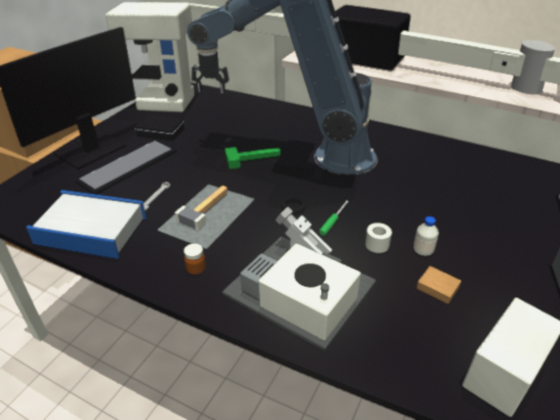

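Candidates for the mallet in the top picture: the grey head with wooden handle on the mat (381,185), the green look-alike (412,303) and the spanner (449,193). I choose the one on the mat. The wedge head is at about (270,170), driven to image-left (+y).

```bash
cat > h.py <<'E'
from bench import manip
import cv2,numpy as np
def cloud(d,k):
    h,w=d.shape; u,v=np.meshgrid(np.arange(w,dtype=float),np.arange(h,dtype=float))
    n=cv2.undistortPoints(np.stack([u,v],-1).reshape(-1,1,2),k["camera_matrix"],np.array([k["k1"],0,0,0.])).reshape(h,w,2)
    P=np.dstack([n*d[...,None],d])
    return (P-k["t"])@k["R"]
def snap(c,name=None):
    k=manip.get_calibration(c); p,d=manip.grab_frame(c); k2=k
    if name: cv2.imwrite(f"pics/{name}.png",p[...,::-1]); np.savez(name+".npz",p=p,d=d,X=cloud(d,k))
    return p,d,cloud(d,k)
def down(yaw):  # tool down, tool y (closing line) at angle yaw+90deg, tool x at yaw
    c,s=np.cos(yaw),np.sin(yaw); return np.array([[c,s,0],[s,-c,0],[0,0,-1.]])
E
python3 - <<'E'
from h import *
for c in ("top","scene"):
    z=np.load(f"{c}0.npz"); X=cloud(z["d"],manip.get_calibration(c)); p=z["p"].astype(int)
    box=lambda a,b,e,f,g,h:(X[...,0]>a)&(X[...,0]<b)&(X[...,1]>e)&(X[...,1]<f)&(X[...,2]>g)&(X[...,2]<h)
    m=box(.4,.72,-.4,-.2,.018,.07); Q=X[m]
    yel=m&(p[...,0]-p[...,2]>50); Y=X[yel]
    mu=Y.mean(0); V=np.linalg.svd(Y[:,:2]-mu[:2],full_matrices=0)[2][0]; print(c,"handle",mu,Y.min(0),Y.max(0),V)
    H=X[m&~yel]; print("head",np.median(H,0),np.percentile(H,3,0),np.percentile(H,97,0),len(H))
    M=X[box(.3,.8,-.5,-.1,.002,.008)];print("mat",np.percentile(M,2,0),np.percentile(M,98,0))
    W=X[box(.5,.66,-.02,.1,.09,.18)]; print("wedge",len(W),W.mean(0),np.percentile(W,3,0),np.percentile(W,97,0))
    a=z["p"]
    cr=(a[150:215,330:420],a[135:205,215:300]) if c=="top" else (a[175:250,155:260],a[195:265,265:340])
    cv2.imwrite(f"pics/{c}c.png",np.hstack([cv2.resize(q,(390,340),interpolation=cv2.INTER_CUBIC) for q in cr])[...,::-1])
print(manip.get_calibration("wrist"),manip.current_ee_pos(),manip.current_tcp_rot())
E
```

```text
top handle [ 0.52300843 -0.30912845  0.03648644] [ 0.43783889 -0.32538188  0.02152714] [ 0.61025965 -0.29382906  0.04926396] [-0.99743588  0.07156577]
head [ 0.62622937 -0.31582693  0.0429324 ] [ 0.46868194 -0.36319868  0.02103623] [ 0.65139722 -0.27173068  0.05067407] 551
mat [ 0.31622698 -0.48961309  0.00208057] [ 0.78314057 -0.10998866  0.00771681]
wedge 595 [0.60580386 0.05320579 0.13276533] [0.58532113 0.00472369 0.09870454] [0.63189399 0.09667444 0.15495449]
scene handle [ 0.52185179 -0.30342572  0.0340922 ] [ 0.43663565 -0.32666579  0.01802578] [ 0.61171428 -0.28837779  0.0455688 ] [ 0.99690218 -0.07865143]
head [ 0.64154245 -0.30731815  0.04242276] [ 0.57528711 -0.35963499  0.01979689] [ 0.65731854 -0.26814831  0.04950845] 422
mat [ 0.31353393 -0.48904495  0.00207951] [ 0.78291257 -0.10939005  0.00772173]
wedge 559 [0.62252695 0.06048603 0.1276018 ] [0.59670683 0.01474466 0.09524409] [0.64055115 0.09878647 0.15409746]
{'camera_matrix': array([[307.90824732,   0.        , 279.76186484],
       [  0.        , 307.90824732, 208.77755648],
       [  0.        ,   0.        ,   1.        ]]), 'k1': -0.0344242572286801, 'R': array([[ 2.71312854e-01, -9.62491206e-01,  1.13997104e-04],
       [-9.17324529e-01, -2.58545137e-01,  3.02770738e-01],
       [-2.91384700e-01, -8.22501654e-02, -9.53063412e-01]]), 't': array([-0.54924988, -0.04009891,  0.38070993])} [ 0.14924924 -0.52934163  0.23127739] [[ 9.62484836e-01  2.71335475e-01 -2.12696121e-05]
 [ 2.71335476e-01 -9.62484835e-01  3.21733474e-05]
 [-1.17419086e-05 -3.67375593e-05 -9.99999999e-01]]
```

View pics/topc.png

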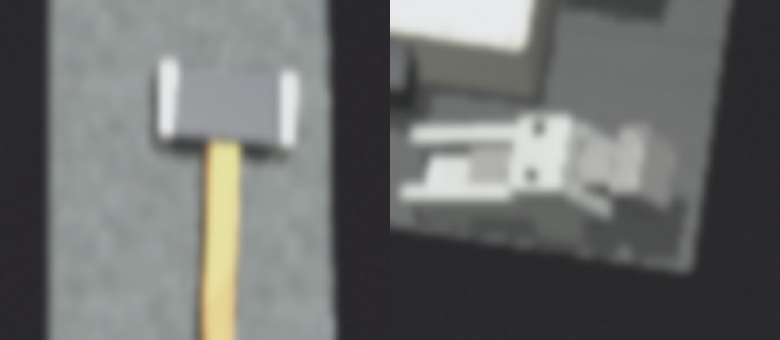

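```bash
python3 - <<'E'
from h import *
from scipy.spatial.transform import Rotation as Ro
t=np.radians
for yaw in (-4,176):
    print(yaw,"grasp",manip.inverse_kinematics([.545,-.308,.05],down(t(yaw))),"strike",manip.inverse_kinematics([.53,.0,.16],Ro.from_euler('x',-t(30)).as_matrix()@down(t(yaw))))
A=Ro.from_euler('x',t(25)).as_matrix()@down(t(-90)); q=manip.inverse_kinematics([.60,-.05,.26],A); print(q)
manip.move_ptp([.50,-.305,.28],down(t(-4)));print(manip.current_time())
snap("wrist","w_mal")
print([ (r["at"],r["confidence"]) for r in manip.look_for("wrist","mallet")[:2]])
if q is not None:
    manip.move_ptp([.60,-.05,.26],A)
    snap("wrist","w_wed"); print([(r["at"],r["confidence"]) for r in manip.look_for("wrist","wedge_face")[:2]])
print(manip.current_time())
cv2.imwrite("pics/w2.png",cv2.resize(np.hstack([cv2.imread("pics/w_mal.png"),cv2.imread("pics/w_wed.png")]),(800,300)))
E
```

```text
-4 grasp [-5.88739245e-01  7.07401392e-01  1.56666101e+00 -4.44089210e-16
  8.67530250e-01  1.05187025e+00] strike [ 0.15966859  0.47887776  1.75566306 -0.59386596  1.08046868  2.13230174]
176 grasp [-5.88739245e-01  7.07401392e-01  1.56666101e+00 -4.44089210e-16
  8.67530250e-01 -2.08972240e+00] strike [ 0.15966859  0.47887776  1.75566306 -0.59386596  1.08046868 -1.00929091]
[-0.33852888  0.47740863  1.45115496  0.41774999  1.38379868  2.6887221 ]
2.05
[([0.6192, -0.308, 0.0424], 0.86), ([0.236, -0.3766, 0.0383], 0.85)]
[([0.6063, 0.0154, 0.1432], 0.65), ([0.7392, 0.0605, 0.0696], 0.24)]
3.7333
```

View pics/w2.png

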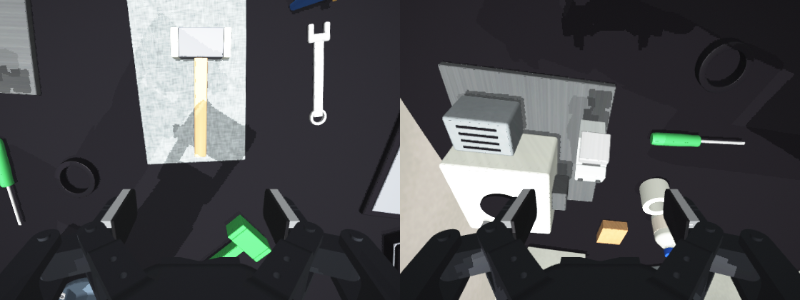

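```bash
python3 - <<'E'
from h import *
z=np.load("w_mal.npz");X=z["X"];p=z["p"].astype(int)
roi=(X[...,0]>.4)&(X[...,0]<.72)&(X[...,1]>-.42)&(X[...,1]<-.2)&(z["d"]>0)
yel=roi&(p[...,0]-p[...,2]>40)&(X[...,2]>.02)&(X[...,2]<.045); Y=X[yel]
print("handle",len(Y),np.percentile(Y,1,0),np.percentile(Y,99,0),np.median(Y,0))
r=cv2.minAreaRect(Y[Y[:,2]>np.percentile(Y[:,2],50)-.004][:,:2].astype(np.float32)); print(r)
H=X[roi&(X[...,2]>.032)&~yel&(X[...,0]>.57)]; print("head",len(H),np.median(H,0),np.percentile(H,1,0),np.percentile(H,99,0)); print(cv2.minAreaRect(H[H[:,2]>.038][:,:2].astype(np.float32)))
z=np.load("w_wed.npz");X=z["X"]
crop=z["p"][150:270,225:345]; cv2.imwrite("pics/wedc.png",cv2.resize(crop,(600,600),interpolation=cv2.INTER_NEAREST)[...,::-1])
for v in range(156,262,6): print(v,[tuple(int(1000*q) for q in X[v,u]) for u in (250,258,266,274,282,290,298)])
E
```

```text
handle 1401 [ 0.44215558 -0.32184732  0.03480875] [ 0.60075437 -0.29231956  0.03976797] [ 0.49730178 -0.30524641  0.03787225]
((0.5241571664810181, -0.3076840937137604), (0.021357141435146332, 0.17192566394805908), 85.67109680175781)
head 4184 [ 0.62917338 -0.31464476  0.04486105] [ 0.57318178 -0.36254801  0.03686569] [ 0.6551915  -0.26975243  0.04688324]
((0.6119006276130676, -0.31472036242485046), (0.09584905952215195, 0.08521142601966858), 85.91950225830078)
156 [(638, 40, 15), (627, 40, 15), (617, 40, 15), (606, 40, 15), (596, 40, 14), (585, 40, 15), (574, 49, 0)]
162 [(638, 49, 15), (628, 51, 13), (617, 49, 15), (606, 50, 14), (596, 49, 15), (585, 50, 14), (574, 59, 1)]
168 [(639, 60, 14), (628, 59, 15), (617, 59, 15), (607, 59, 15), (596, 60, 14), (585, 60, 14), (573, 68, 2)]
174 [(640, 70, 14), (627, 58, 29), (617, 61, 26), (606, 61, 26), (596, 63, 24), (585, 70, 14), (573, 79, 0)]
180 [(640, 80, 14), (627, 59, 41), (617, 60, 40), (606, 61, 38), (596, 63, 37), (584, 90, 1), (572, 91, 0)]
186 [(641, 90, 14), (620, 2, 126), (612, 3, 125), (604, 4, 123), (597, 5, 122), (584, 102,
[... 696 characters left out ...]
, 177, 0)]
228 [(631, 60, 126), (623, 68, 119), (612, 36, 149), (604, 35, 150), (597, 33, 151), (589, 31, 153), (568, 190, 1)]
234 [(631, 61, 133), (622, 62, 133), (614, 63, 132), (605, 64, 131), (596, 65, 130), (581, 205, 0), (568, 206, 0)]
240 [(631, 65, 139), (622, 64, 139), (614, 67, 137), (605, 68, 136), (596, 68, 136), (581, 221, 0), (567, 221, 0)]
246 [(631, 70, 143), (622, 70, 143), (614, 70, 143), (605, 71, 142), (596, 71, 142), (581, 237, 0), (566, 237, 0)]
252 [(632, 85, 138), (624, 101, 126), (615, 96, 129), (605, 88, 136), (596, 90, 134), (580, 253, 0), (566, 253, 1)]
258 [(652, 253, 14), (637, 253, 14), (623, 253, 14), (609, 271, 0), (595, 272, 0), (580, 271, 0), (565, 270, 0)]
```

View pics/wedc.png

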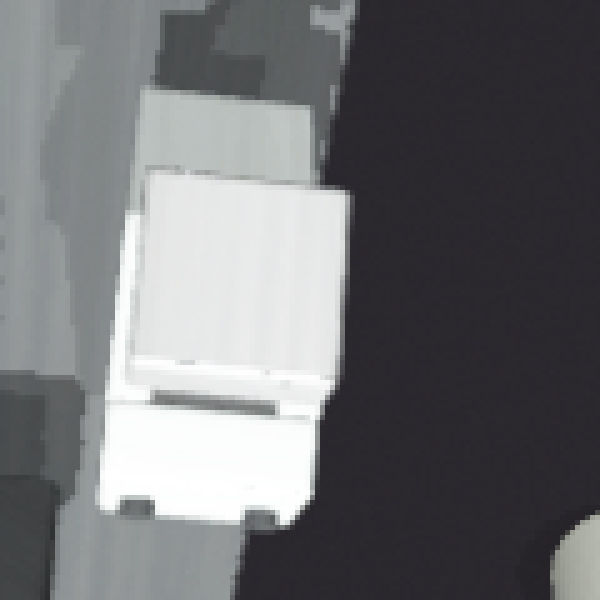

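```bash
cat >> h.py <<'E'
GY=np.radians(-4.33); GP=np.array([.5472,-.3096,.010]) # grasp TCP on mat
E
python3 - <<'E'
from h import *
z=np.load("w_wed.npz");X=z["X"]
m=(X[...,0]>.575)&(X[...,0]<.64)&(X[...,1]>-.01)&(X[...,1]<.03)&(X[...,2]>.11)&(X[...,2]<.17)
P=X[m]
for _ in range(4):
    c=P.mean(0); n=np.linalg.svd(P-c,full_matrices=0)[2][2]; n*=np.sign(n[1])
    P=X[m][np.abs((X[m]-c)@n)<.002]
ex=np.cross(n,[0,0,1.]);ex/=np.linalg.norm(ex);ez=np.cross(ex,n)
uv=np.c_[(P-c)@ex,(P-c)@ez]; r=cv2.minAreaRect(uv.astype(np.float32)); lo,hi=np.percentile(uv,[.5,99.5],axis=0)
C=c+ex*(lo[0]+hi[0])/2+ez*(lo[1]+hi[1])/2
print(len(P),"n",n,"tilt",np.degrees(np.arcsin(-n[2])),"yaw",np.degrees(np.arctan2(ex[1],ex[0])),"ext",lo,hi,r,"C",C)
np.savez("face.npz",n=n,C=C)
manip.move_ptp(GP+[0,0,.09],down(GY))
manip.move_l(GP,max_speed=.12)
print("f",manip.current_force())
manip.set_gripper(0.,effort=110)
print(manip.current_grip_width(),manip.current_grip_force(),manip.current_force(),manip.current_ee_pos())
manip.move_l(GP+[0,0,.15],max_speed=.12)
snap("wrist","w_held")
print(manip.current_grip_width(),manip.current_grip_force(),manip.current_force(),manip.current_time())
z=np.load("w_held.npz");X=(z["X"]-manip.current_ee_pos())@manip.current_tcp_rot()  # tool frame
np.save("held.npy",X)
H=X[(X[...,0]>.04)&(X[...,0]<.13)&(abs(X[...,1])<.07)&(X[...,2]>-.06)&(X[...,2]<.02)]
print(len(H),np.percentile(H,[1,50,99],axis=0)); T=H[H[:,0]>.065]; c=T.mean(0)
print(cv2.minAreaRect(T[:,:2].astype(np.float32)), np.linalg.svd(T-np.median(T,0),full_matrices=0)[2][2])
E
```

```text
1659 n [ 0.12245512  0.85437292 -0.5050264 ] tilt 30.33310459235222 yaw -8.156510448978016 ext [-0.01986985 -0.02032711] [0.0194724  0.01896563] ((-0.00021641701459884644, -0.0008321274071931839), (0.03988444060087204, 0.03999164327979088), 0.20845074951648712) C [0.60612501 0.01363749 0.14032737]
f [-0.05360173 -1.1939764   0.32043483]
0.2404322450725982 107.40163207054138 [-2.10571001  0.37799098  3.92194687] [ 0.54723736 -0.30966822  0.01027724]
0.23753836869261277 107.60066628456116 [ 1.08560525  0.2541655  -3.23762206] 8.1417
42301 [[ 0.04330035 -0.04669261 -0.0359042 ]
 [ 0.08571336 -0.00055597 -0.03426195]
 [ 0.10712014  0.04554736 -0.02644256]]
((0.0866767019033432, -0.0007187388837337494), (0.09626203775405884, 0.04335217922925949), 89.9981689453125) [ 5.31517826e-03 -2.08800788e-04 -9.99985853e-01]
```

View pics/w_held.png

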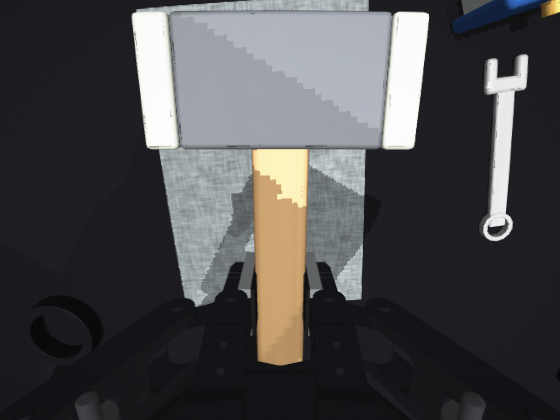

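Mallet held straight (head centre at tool x 87 mm, top face square). The picture shows the head at (280,80), square, with handle in the pads. Next is the first tap.

```bash
cat >> h.py <<'E'
f=np.load("face.npz"); C=f["C"]; yw=np.arctan2(-f["n"][0],f["n"][1]); t=np.radians(30)
D=np.array([-np.sin(yw)*np.cos(t),np.cos(yw)*np.cos(t),-np.sin(t)]); EX=np.array([np.cos(yw),np.sin(yw),0]); EZ=np.cross(EX,D)
RT=np.column_stack([EX,-D,-EZ]); OFF=np.array([.0867,-.0007,-.0145])
def tcp(s,up=.001): # TCP so that the mallet face is at s along D from initial wedge face
    return C+D*(s-.048)+EZ*up-RT@OFF
def tap(s,back=.03,v=.06,start=None):
    if start is not None: manip.move_l(tcp(start),max_speed=v)
    manip.move_l(tcp(s),max_speed=v); F=manip.current_force()@D; a=manip.current_ee_pos()
    manip.move_l(tcp(s-back),max_speed=.12)
    print("tap",s,"reached",(a-tcp(0))@D,"F",F,"F free",manip.current_force()@D,"grip",manip.current_grip_width(),"t",manip.current_time())
def face(name):
    p,d,X=snap("wrist",name); Y=X-C; s=Y@D; x=Y@EX; z=Y@EZ
    m=(abs(x)<.017)&(abs(z)<.017)&(s>-.012)&(s<.04); print("face pts",m.sum(),np.percentile(s[m],[5,50,95]) if m.any() else "")
E
python3 - <<'E'
from h import *
manip.move_l(GP+[0,0,.27],max_speed=.2)
manip.move_ptp(tcp(-.10,.03),RT)
manip.move_l(tcp(-.05),max_speed=.1)
print(manip.current_ee_pos()-tcp(-.05),manip.current_force()@D,manip.current_time())
snap("scene","s1"); face("w3")
a=np.load("s1.npz")["p"][130:290,220:420]; cv2.imwrite("pics/s1c.png",np.hstack([cv2.resize(a,(500,400),interpolation=cv2.INTER_CUBIC),cv2.resize(np.load("w3.npz")["p"],(300,400))])[...,::-1])
E
```

```text
[ 0.00024211 -0.00020831  0.00027043] 1.5353601053642563 10.55
face pts 5255 [-9.31313528e-04 -3.70831766e-05  8.35421689e-04]
```

View pics/s1c.png

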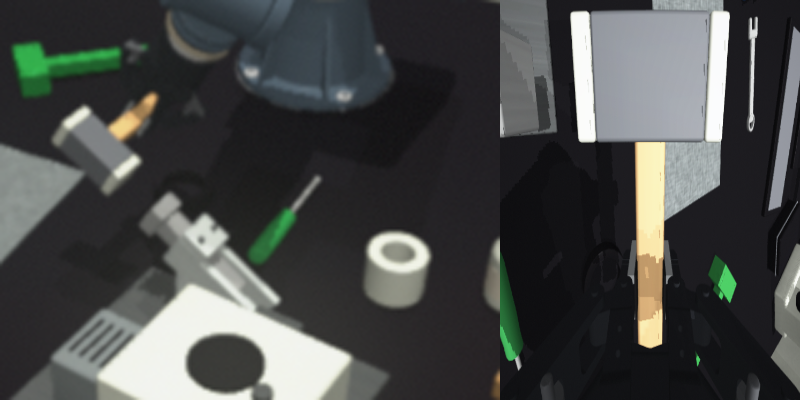

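```bash
python3 - <<'E'
from h import *
X=np.load("w3.npz")["X"]; d=np.load("w3.npz")["d"]; Y=X-C; s=Y@D; x=Y@EX; z=Y@EZ
m=(abs(x)<.017)&(abs(z)<.017)&(s>-.012)&(s<.04); v,u=np.nonzero(m); print(u.min(),u.max(),v.min(),v.max(),d[m].mean())
h=(abs(x)<.03)&(s<-.03)&(s>-.16)&(z>-.0)&(z<.04)
for a in (s,x,z): print(np.percentile(a[h],[1,5,50,95,99]))
for u in range(0,560,40): print(u,[tuple(int(1000*q[r,u]) for q in (s,x,z)) for r in (40,80,120)])
E
```

```text
0 70 37 134 0.12026929
[-0.14542566 -0.14146471 -0.09909764 -0.0570637  -0.05306829]
[-0.02739284 -0.02096603  0.00055621  0.0190198   0.0207405 ]
[0.01418381 0.01992274 0.02144186 0.0225816  0.02303404]
0 [(1, 16, 11), (0, 2, 17), (1, -11, 18)]
40 [(68, 40, -104), (0, 3, -3), (0, -12, 0)]
80 [(47, 42, -117), (50, 14, -114), (55, -14, -113)]
120 [(29, 46, -143), (33, 16, -141), (37, -15, -139)]
160 [(-60, 12, 21), (-59, 0, 22), (-57, -12, 20)]
200 [(-73, 12, 20), (-72, 0, 21), (-72, -12, 21)]
240 [(-86, 12, 20), (-86, 0, 22), (-85, -12, 21)]
280 [(-99, 12, 21), (-99, 0, 22), (-99, -12, 21)]
320 [(-112, 12, 22), (-112, 0, 21), (-113, -12, 21)]
360 [(-124, 12, 21), (-125, 0, 21), (-127, -12, 20)]
400 [(-138, 12, 21), (-139, 0, 22), (-140, -12, 22)]
440 [(-326, 89, -348), (-337, 36, -356), (-349, -21, -363)]
480 [(-414, 100, -399), (-430, 42, -407), (-448, -21, -418)]
520 [(-527, 116, -465), (-552, 51, -479), (-559, -21, -468)]
```

```bash
python3 - <<'E'
from h import *
manip.move_l(tcp(-.012),max_speed=.12)
tap(.010,back=.05); face("w4")
E
```

```text
tap 0.01 reached 0.010368157888732164 F 1.5152937483154996 F free 1.232501393562501 grip 0.2376250684631138 t 12.2
face pts 5343 [0.00877674 0.00963437 0.0105013 ]
```

```bash
python3 - <<'E'
from h import *
manip.move_l(tcp(0),max_speed=.12)
tap(.0195,back=.05); face("w5")
manip.move_l(tcp(.009),max_speed=.12)
tap(.0275,back=.05); face("w6")
E
```

```text
tap 0.0195 reached 0.019816941983572492 F 0.17681443247047723 F free 0.9910202252902605 grip 0.23606115350678974 t 13.775
face pts 5322 [0.01812743 0.01896803 0.01983083]
tap 0.0275 reached 0.02776440224234045 F 0.7835034484726018 F free 0.9425942481518492 grip 0.23858902302212417 t 15.3333
face pts 5365 [0.02603349 0.02689298 0.02775416]
```

```bash
python3 - <<'E'
from h import *
manip.move_l(tcp(.022),max_speed=.1)
s=.0275
while s<.040:
    s+=.001; manip.move_l(tcp(s),max_speed=.05); F=-manip.current_force()@D; r=(manip.current_ee_pos()-tcp(0))@D
    print(round(s,4),round(r,4),round(F,2),manip.current_grip_width().__round__(3))
    if F>14: break
manip.move_l(tcp(s-.055),max_speed=.12); face("w7"); print(manip.current_time())
E
```

```text
0.0285 0.0284 -0.31 0.238
0.0295 0.029 4.91 0.232
0.0305 0.0295 9.4 0.238
0.0315 0.0299 13.93 0.239
0.0325 0.0302 19.47 0.237
face pts 5283 [0.02725707 0.02813874 0.02900279]
17.9167
```

Force rose to 19 N without travel at 28.1 mm. The first view puts the bridge front about 48 mm beyond the starting face, which less the 20 mm head gives 28 mm, so the wedge is seated. Next are the proof tap and the return to the mat.

```bash
python3 - <<'E'
from h import *
manip.move_l(tcp(.015),max_speed=.12)
manip.move_l(tcp(.0325),max_speed=.08); print("F",-manip.current_force()@D); manip.dwell(.1); print(-manip.current_force()@D)
manip.move_l(tcp(-.022),max_speed=.12); face("w8")
manip.move_l(tcp(-.10,.04),max_speed=.2)
manip.move_ptp(GP+[0,0,.27],down(GY))
manip.move_l(GP+[0,0,.08],max_speed=.15)
p,d,X=snap("wrist","w9"); X=(X-manip.current_ee_pos())@manip.current_tcp_rot()
H=X[(X[...,0]>.055)&(X[...,0]<.12)&(abs(X[...,1])<.06)&(X[...,2]>-.06)&(X[...,2]<.0)]
T=H[H[:,0]>.067]; print(np.median(T,0),cv2.minAreaRect(T[:,:2].astype(np.float32)), np.linalg.svd(T-np.median(T,0),full_matrices=0)[2][2],manip.current_force(),manip.current_time())
E
```

```text
F 19.090039798977443
18.877652783559718
face pts 5327 [0.02727111 0.02812328 0.02899253]
[ 0.08873018 -0.00054199 -0.0343322 ] ((0.08768955618143082, -0.0007052868604660034), (0.041377175599336624, 0.09605886042118073), 0.000808078097179532) [-6.02763274e-03  2.10477505e-04  9.99981812e-01] [ 0.68685999 -0.21534652 -2.22722941] 22.4917
```

```bash
python3 - <<'E'
from h import *
manip.move_l(GP+[0,0,.006],max_speed=.08); manip.dwell(.2); f0=manip.current_force()[2]
for dz in (.003,.002,.001,.0005,0,-.0005):
    manip.move_l(GP+[0,0,dz],max_speed=.03); F=manip.current_force()[2]-f0; print(dz,F)
    if F>3: break
manip.set_gripper(.45,effort=20); manip.dwell(.3)
manip.set_gripper(1.0); manip.move_l(GP+[0,0,.12],max_speed=.1)
manip.move_ptp(GP+[-.05,0,.27],down(GY)); manip.dwell(.5)
p,d,X=snap("wrist","w10"); snap("top","t10")
r=(X[...,0]>.57)&(X[...,0]<.7)&(X[...,1]>-.4)&(X[...,1]<-.24)&(X[...,2]>.04)&(X[...,2]<.055); T=X[r]; print(np.median(T,0),cv2.minAreaRect(T[:,:2].astype(np.float32)),np.linalg.svd(T-T.mean(0),full_matrices=0)[2][2],manip.current_force(),manip.current_time())
cv2.imwrite("pics/end.png",cv2.resize(np.hstack([cv2.imread("pics/w10.png"),cv2.imread("pics/t10.png")]),(800,300)))
E
```

```text
0.003 -1.9807685399293433
0.002 -0.06207103225465804
0.001 -0.4330242836541438
0.0005 1.1352521918610252
0 6.140993367869881
[ 0.63270529 -0.31591598  0.04501456] ((0.6143603324890137, -0.31435656547546387), (0.09596617519855499, 0.08020085096359253), 85.5925521850586) [-0.01427951  0.00250809  0.9998949 ] [-0.22352019  0.57576932  0.28317346] 28.7833
```

View pics/end.png

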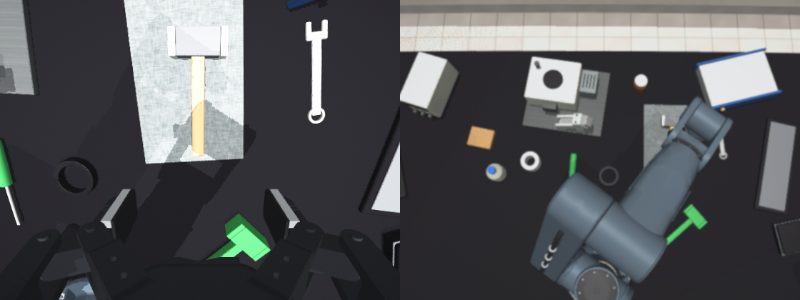

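The mallet lies flat on the mat with its head at (198,42) in the left view. The gripper is clear and the other tools look unmoved.

```bash
python3 -c "
from bench import manip
print(manip.sign_off())"
```

```text
the job is handed in; nothing more can be done
None
```

The wedge is driven home, by three taps of 8–10 mm and a last gentle push of about 1 mm, and a proof tap of about 19 N did not move it; the mallet lies flat on the mat again, and the job is handed in (no verdict was returned).

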